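Pump the slicing clamp onto the tomato

ROBOT

A 6-joint arm with a two-finger parallel gripper is mounted at the origin on a cart in front of the work surface, level with it; the furniture and walls round the work are solid. World frame = base frame: x ahead of the robot, y to its left, z up, the work surface at z = 0. Lengths are in m, angles in rad, forces in N, time in s.
With the tool pointing down it reaches from about 0.35 to 0.775 m from the base axis. Payload 5.5 kg.
Tool frame: the origin (TCP) lies at the very end of the fingers, on their centre line; the grasp point (between the pads) lies 19 mm behind it; z points along the fingers, y is the line along which they close (so a half turn about z gives the same grasp; the last joint's range is limited). The gripper opens to 85 mm and grips with 20 to 120 N. Pads are 22 mm wide; open, the fingers measure 114 mm over their backs; the gripper's body (76 mm by 85 mm) begins 54 mm behind the grasp point. The pads swing forward as they close: fully open they stand 13 mm farther back than shut.
Start: joints at [1.087, 0.313, 0.046, 1.304, 0, 1.431], TCP at [0.194, 0.541, 0.231] pointing down, gripper open.
Joint ranges: [-2.76, 2.76], [-0.86, 1.69], [-1.03, 1.26], [-2.2, 2.34], [-1.47, 1.5], [-3.14, 3.14]. Speed limits (rad/s): [2.57, 2.57, 3.14, 3.14, 3.14, 3.14].

INTERFACE

Orientations are given as a unit quaternion [w, x, y, z].
In Python, from workcell import env, cams, ticket, spotter gives the robot as it stands.
- The arm moves only by the tool jog_arm, never from a script. Its argument "increments" is a list that holds one entry, the list of rows, each a list of 7 numbers: the shift along the tool's x, y, z in units of 0.25 m (1.0 is 0.25 m), then the turn, a rotation vector about the tool's x, y, z in units of 180 degrees (1.0 is 180 degrees), then the closure in counts, from 0 (fully open) to 255 (shut). A call has 1 to 20 rows; each row shifts and turns the commanded pose from where the row before left it, along the tool's axes as they then stand; what a row does not reach is not made up. A row lasts 1/10 s, in which the tool goes at most 50 mm and 8.59 degrees, less where a joint would pass 70% of its speed; a pose out of reach is approached as far as the arm can. A call with a number of a shift or a turn outside -1 to 1 is refused whole. A call with a gripper value outside its range is refused whole. The fingers move at their own pace and stop on an object; "force" is the grip in N (left out, the last holds). Time passes only in rows, so rows that do not move let the fingers close. It gives the time, the measured TCP pose, the force, the opening and the grip force at its end, in the units of the state.
- env.get_state(): the state, without advancing time (a new reading comes with each control period).
- cams.read_camera(name): name is "scene" or "side" or "wrist"; returns a dict with "pixels" (384x512x3 uint8, red, green, blue), "fx", "fy", "cx", "cy" (pixels), "xyz" and "attitude" of the camera in the world; the wrist camera has in their place "mount" (4x4, takes a point from camera to tool coordinates, whose origin is the TCP and whose axes are the flange's). Camera axes: x right, y down, z forward; pixel columns grow to the right and rows downward; lengths in m; the calibration is good to about 2 mm. The wrist camera is an equidistant fisheye: a pixel r from the principal point sees the ray r / f radians off the axis. A picture is of the moment at which its call begins: read the wrist's pose just before it. There is no depth.
- ticket.hand_in(): hands the job in; it is judged then, once.
Trained networks look in the newest picture that a camera, given by its name, has taken for a name from the list of things; names that differ only in an ending like _2 or _b are one class to them, and where a whole thing is asked for, a point or a joint stands for the part that bears it (a point fixed in the world has none). Each returns a list of dicts, best first, with "conf" (0 to 1); they miss things now and then, are a little off and sometimes report something else, mostly with a low value. They report only what shows in the picture. A call takes as long as a camera call. They do not tell look-alikes from the thing itself.
- spotter.find_in(target, camera): "uv" ([column, row] in pixels, amid what is visible of it).
- spotter.cut_out(target, camera): "region" (384x512 bool, what is visible of it) and "uv" ([column, row] in pixels, amid what is visible of it).
- spotter.landmark_of(target, camera): "uv" ([column, row] in pixels: a listed point, or the origin of a listed thing).
The state is a dict: "clock": time; "joint_pos": joint angles; "qvel": joint speeds; "tau": joint torques, N m; "tcp_pos": TCP position; "orientation": TCP orientation; "wrist_force": force on the tool from outside, world axes, zero at the start; "ft_torque": the same for the moment, N m; "finger_gap": finger opening in m; "grip_force": force on a finger pad.
Only numpy, scipy, OpenCV 4.12 (cv2) and the standard library are available. Lean on these libraries where they do the work, as an engineer would, in place of code of your own. Each camera call takes 0.05 s, during which the arm holds its last target. There are 200 camera calls.

TASK

Clamp the tomato for slicing: squeeze the clamp's orange trigger and let it spring right back, again and again, until the red pad has pushed the tomato against the steel tines, then squeeze on until the pad's spring is about half compressed, and no further, or the tomato is crushed. The clamp keeps its full pressure only while the trigger is held, so finish with your fingers still holding it squeezed. Work the clamp by its trigger alone; do not touch the tomato or the moving jaw, and leave the things around it alone.

Things in the scene. Friction and masses are not known exactly. Their poses are not given: they have to be found in the camera images.
- clamp: One-hand slicing clamp fixed to the worktop: pale wooden base 315 x 92 x 8 mm, black housing x = -131 to -45 mm, 66 mm high, cheeks for the trigger pin to 98 mm. Origin on the worktop under the base. x axis: along the bar from the grip (x = -117 mm) over the housing to the red pad and the steel tines (their face at x = +125 mm); z up. Ahead of the trigger all is under 90 mm high.
- grip_mid (a point): Middle of the fixed upright black grip, 154 mm above the worktop. The grip is 16 mm thick along the clamp's x, 26 mm wide, its top 168 mm above the worktop; nothing behind it is higher than 52 mm.
- trigger_tip (a point): Middle of the orange trigger lever at its dark rubber band; free: 153 mm above the worktop and 42 mm ahead of grip_mid, fully squeezed: 20 mm ahead. The lever is 10 mm thick, 16 mm wide, its end 11 mm beyond this point. Over the outer faces, grip and lever measure 55 mm free, 33 mm squeezed: pinch both from above, one finger behind the grip, one ahead of the lever.
- trigger_angle (a joint): Squeeze of the trigger, rad: 0 = free (leaning 0.17 away from the grip), 0.34 = fully squeezed (leaning 0.17 to the grip). Its pin is 89 mm above the worktop, at x = -86 mm of the clamp, 65 mm from trigger_tip. At trigger_tip its return spring needs 1.6 N (free) to 3.5 N (squeezed), driving the bar 3 N more, pressing the tomato up to 12 N in all.
- jaw_travel (a joint): Advance of the toothed bar, m: 0 = fully back, 0.088 = end; starts at 0.012 to 0.034. A full squeeze drives it about 11 mm forward (38 mm per rad once a tooth is caught), sometimes only 5 mm. On release the trigger returns alone and a 4.5 N brake holds the bar. The free pad's face stands at x = jaw_travel in the clamp's frame, its centre 41 mm above the worktop.
- pad_press (a joint): Compression of the red pad's spring, m: 0 = free, the pad's back 26 mm ahead of the dark front plate; 0.022 = stop; 0.6 N per mm. When the trigger is let go the brake slips and all but 3 to 7 mm of it leaks away. Half compressed is 11 mm; under 8.5 mm is too loose, over 14.5 mm crushes the tomato.
- pad: Red round pad, 44 mm across and 8 mm thick, sprung on the front plate, facing the tomato. Its origin is that of the clamp shifted along the clamp's x by jaw_travel minus pad_press.
- jaw: The sliding steel bar (12 mm thick, toothed on top, its centre 41 mm above the worktop, sticking out behind the housing) with its dark front plate 36 mm across. Its origin is that of the clamp shifted along the clamp's x by jaw_travel.
- trigger: The orange trigger lever. Origin on its pin.
- backstop: Fixed comb of five steel tines, 85 mm high, at the far end of the clamp; its face toward the pad is at x = +125 mm of the clamp. Its origin is that of the clamp.
- tomato: Red tomato, 65 mm across, 66 mm high, about 0.12 kg, standing loose on the clamp's base 0 to 8 mm before the tines. Origin: centre of its underside (8 mm above the worktop).
- board: Wooden chopping board, 165 x 260 x 22 mm, loose; origin: centre of its underside.
- lemon: Yellow lemon, 71 x 53 x 51 mm, on the board; origin: centre of its underside.
- salt_shaker: Glass salt shaker with grey cap, 44 mm across, 90 mm high; origin: centre of its underside.
- onion: Brown onion, 71 mm across, 72 mm high; origin: centre of its underside.
Things that resemble listed ones, but are neither listed nor needed, are in the scene too. What is shaped like the tomato but green is not meant.

How it is judged:
By the outcome, as a careful person would: the job done as asked, in the order asked, and still so for the second after the job is handed in, while the arm keeps its last pose, push and grip.
It also fails if it takes over 58 s, if anything falls off the work surface, if the arm or the gripper's body presses on something with over 40 N, if the wrist force passes 120 N, or if a joint passes its speed limit or range.

## Working session

There is one attempt and no reset: what is moved stays moved. The work goes in short steps, Python scripts to look and compute and a tool call to move; the robot and the scene stay as the last step left them, time stands still between calls to the robot, and variables do not carry over. Pictures are saved under pics/ and viewed, at most 10 in all, crops included, and the job is handed in when it is done.

Besides the shell and the picture viewer there is one more tool, called as name(argument=value, ...), one argument or row to a line, values as JSON. jog_arm: Moves the arm, as the interface text tells. Shifts and turns lie within -1 to 1; 1 stands for 0.25 m of shift or 180 degrees of turn. Its arguments: {"type":"object","properties":{"increments":{"type":"array"},"force":{"type":"number"}},"required":["increments"]}

```bash
ls; mkdir -p pics; cat > h.py <<'E'
import numpy as np, cv2
from scipy.spatial.transform import Rotation as R
from workcell import env, cams, ticket, spotter
def q2R(q): return R.from_quat([q[1],q[2],q[3],q[0]]).as_matrix()
def cam(name):
    s=env.get_state(); d=cams.read_camera(name)
    if 'mount' in d:
        T=np.eye(4); T[:3,:3]=q2R(s['orientation']); T[:3,3]=s['tcp_pos']
        M=T@np.array(d['mount']); d['Rw'],d['pw'],d['fish']=M[:3,:3],M[:3,3],True
    else:
        a=np.array(d['attitude']); d['Rw']=q2R(a) if a.size==4 else a.reshape(3,3); d['pw']=np.array(d['xyz']); d['fish']=False
    return d
def ray(d,uv):
    x=(uv[0]-d['cx'])/d['fx']; y=(uv[1]-d['cy'])/d['fy']
    if d['fish']:
        r=np.hypot(x,y); v=np.array([x/r*np.sin(r),y/r*np.sin(r),np.cos(r)]) if r>1e-9 else np.array([0,0,1.])
    else: v=np.array([x,y,1.])
    v=d['Rw']@v; return v/np.linalg.norm(v)
def atz(d,uv,z):
    v=ray(d,uv); return d['pw']+v*(z-d['pw'][2])/v[2]
def proj(d,p):
    c=d['Rw'].T@(np.asarray(p)-d['pw'])
    if d['fish']:
        r=np.hypot(c[0],c[1]); th=np.arctan2(r,c[2]); return np.array([d['cx']+d['fx']*th*c[0]/r,d['cy']+d['fy']*th*c[1]/r])
    return np.array([d['cx']+d['fx']*c[0]/c[2],d['cy']+d['fy']*c[1]/c[2]])
def tri(rays):
    A=np.zeros((3,3));b=np.zeros(3)
    for o,v in rays:
        P=np.eye(3)-np.outer(v,v);A+=P;b+=P@o
    return np.linalg.solve(A,b)
def save(d,n,s=1.5): cv2.imwrite('pics/'+n,cv2.resize(d['pixels'][:,:,::-1],None,fx=s,fy=s))
E
python3 - <<'E'
from h import *
np.set_printoptions(precision=4,suppress=True)
s=env.get_state(); print(s)
hs={'clamp':0,'grip_mid':.154,'trigger_tip':.153,'tomato':.008,'backstop':0,'pad':0,'jaw':0,'trigger':.089}
D={}
for c in ['scene','side','wrist']:
    d=D[c]=cam(c)
    for n,z in hs.items():
        L=spotter.landmark_of(n,c)[:2]
        for l in L: print(c,n,round(l['conf'],2),np.round(l['uv'],1),atz(d,l['uv'],z))
im=np.hstack([D['scene']['pixels'],D['side']['pixels']])[:,:,::-1]
cv2.imwrite('pics/a.png',cv2.resize(D['scene']['pixels'][:,:,::-1],None,fx=1.5,fy=1.5))
cv2.imwrite('pics/b.png',cv2.resize(D['side']['pixels'][:,:,::-1],None,fx=1.5,fy=1.5))
E
```

```text
pics
{'clock': 0.0, 'joint_pos': array([ 1.0874,  0.314 ,  0.045 ,  1.3036, -0.    ,  1.4312]), 'qvel': array([-0.0008,  0.0013,  0.0002, -0.0005, -0.0003,  0.0003]), 'tau': array([ -0.0002, -48.0629,  29.8533,   0.0194,  -0.0001,  -0.    ]), 'tcp_pos': array([0.1936, 0.5409, 0.2304]), 'orientation': array([-0.0003,  0.1711,  0.9853, -0.0009]), 'wrist_force': array([ 0.6222,  0.3663, -0.4694]), 'ft_torque': array([ 0.0292,  0.0255, -0.0281]), 'grip_force': 0.0, 'finger_gap': 0.08555773603744815}
scene clamp 0.72 [249.5 234.9] [ 0.4801 -0.1079  0.    ]
scene grip_mid 0.64 [207.9 211.6] [0.468  0.0073 0.154 ]
scene trigger_tip 0.64 [222.6 207.1] [ 0.4773 -0.0342  0.153 ]
scene tomato 0.91 [294.5 262.7] [ 0.3562 -0.2171  0.008 ]
scene tomato 0.83 [276.5 230. ] [ 0.4779 -0.1904  0.008 ]
scene pad 0.46 [258.5 234.2] [ 0.4778 -0.1351  0.    ]
scene jaw 0.61 [256.7 234. ] [ 0.4795 -0.1299  0.    ]
scene trigger 0.4 [221.4 222.7] [ 0.4733 -0.0267  0.089 ]
side clamp 0.79 [276.  238.1] [ 0.4854 -0.103  -0.    ]
side grip_mid 0.83 [281.4 227.9] [0.4754 0.0092 0.154 ]
side trigger_tip 0.55 [280.4 220. ] [ 0.4772 -0.0193  0.153 ]
side tomato 0.91 [322.2 278.5] [0.3682 0.0452 0.008 ]
side tomato 0.8 [316.9 243. ] [ 0.3695 -0.0777  0.008 ]
side backstop 0.45 [288.3 174.5] [ 0.4378 -0.4175  0.    ]
side pad 0.39 [281.4 232.4] [ 0.4691 -0.1263  0.    ]
side jaw 0.41 [278.3 234.9] [ 0.4785 -0.116   0.    ]
side jaw 0.32 [280.3 233.4] [ 0.4724 -0.1222  0.    ]
wrist clamp 0.59 [ 56.2 363. ] [ 0.4845 -0.1089  0.    ]
wrist tomato 0.84 [ 34.8 358.5] [ 0.4595 -0.1768  0.008 ]
wrist tomato 0.81 [ 55.9 316.9] [0.3405 0.0452 0.008 ]
```

View pics/a.png

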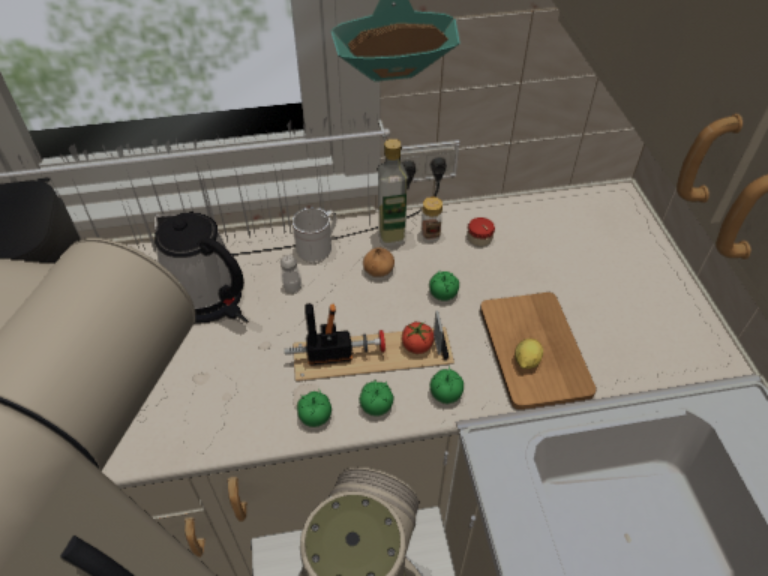

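View pics/b.png

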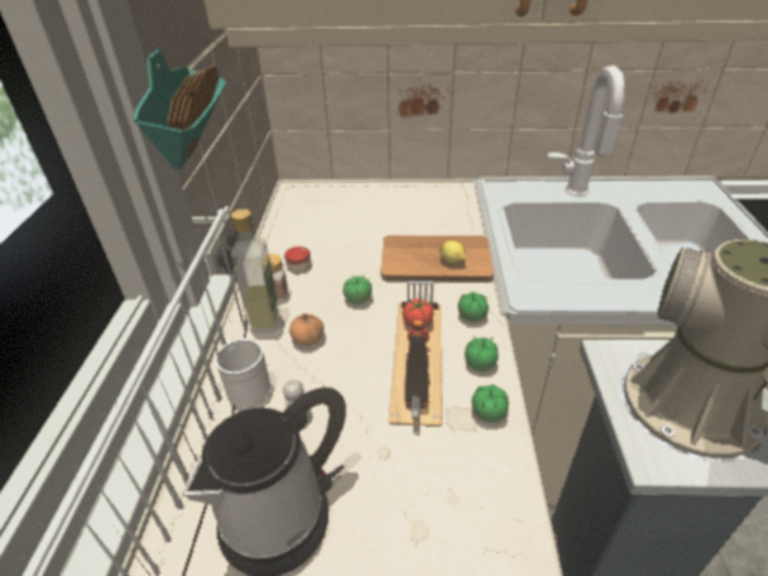

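The pictures show the clamp amid the worktop with its red tomato in front of the tines (scene view 418,337). The green ones are decoys. The grip is at about (310,315) and the trigger at (330,318) in the enlarged scene view. The bar runs along roughly -y, and the kettle is clear of the path.

jog_arm(
  increments=[
    [[-0.129,-0.1225,0,0,0,0,0],[-0.129,-0.1225,0,0,0,0,0],[-0.129,-0.1225,0,0,0,0,0],[-0.129,-0.1225,0,0,0,0,0],[-0.129,-0.1225,0,0,0,0,0],[-0.129,-0.1225,0,0,0,0,0],[-0.129,-0.1225,0,0,0,0,0],[-0.129,-0.1225,0,0,0,0,0],[-0.129,-0.1225,0,0,0,0,0],[-0.129,-0.1225,0,0,0,0,0],[-0.129,-0.1225,0,0,0,0,0],[-0.129,-0.1225,0,0,0,0,0],[-0.129,-0.1225,0,0,0,0,0],[-0.129,-0.1225,0,0,0,0,0],[0,0,0,0,0,-0.0444,0],[0,0,0,0,0,-0.0444,0],[0,0,0,0,0,-0.0444,0],[0,0,0,0,0,0,0],[0,0,0,0,0,0,0]],
  ],
  force=40,
)

```text
clock: 3.25
tcp_pos: [0.4744, -0.0144, 0.2313]
orientation: [0.0, -0.036, 0.999, 0.0]
wrist_force: [0.2, -0.7, 0.7]
finger_gap: 0.0854
grip_force: 0.0
```

```bash
python3 - <<'E'
from h import *
np.set_printoptions(precision=4,suppress=True)
s=env.get_state(); print(s['tcp_pos'],s['orientation'],s['joint_pos'])
hs={'clamp':0,'grip_mid':.154,'trigger_tip':.153,'tomato':.008,'backstop':0,'pad':0,'jaw':0,'trigger':.089}
D={}; rays={}
for c in ['scene','side','wrist']:
    d=D[c]=cam(c)
    for n,z in hs.items():
        L=spotter.landmark_of(n,c)[:1]
        for l in L: print(c,n,round(l['conf'],2),np.round(l['uv'],1),atz(d,l['uv'],z)); rays.setdefault(n,[]).append((d['pw'],ray(d,l['uv'])))
for n,r in rays.items():
    if len(r)>1: print('tri',n,len(r),tri(r))
print(D['wrist']['pw'],D['wrist']['Rw'],D['wrist']['fx'])
save(D['wrist'],'c.png')
E
```

```text
[ 0.4744 -0.0144  0.2313] [ 0.0001 -0.0357  0.9994  0.    ] [-0.1999  0.119  -0.2009  1.2507  0.0001 -0.2713]
scene clamp 0.6 [250.4 235.9] [ 0.476 -0.11   0.   ]
scene grip_mid 0.6 [208.6 213.1] [0.4625 0.006  0.154 ]
scene trigger_tip 0.55 [222.1 203.9] [ 0.4888 -0.0343  0.153 ]
scene tomato 0.96 [210.4 275.9] [0.3556 0.0243 0.008 ]
scene backstop 0.39 [222.6 218.5] [ 0.5563 -0.0361  0.    ]
scene pad 0.44 [258.7 236.1] [ 0.4708 -0.1345  0.    ]
scene jaw 0.54 [256.3 236. ] [ 0.4725 -0.1274  0.    ]
scene trigger 0.52 [223.3 223.3] [ 0.4702 -0.0317  0.089 ]
side clamp 0.61 [278.7 238.5] [ 0.4775 -0.1015  0.    ]
side grip_mid 0.79 [279.8 227.2] [0.4792 0.0068 0.154 ]
side trigger_tip 0.62 [278.  217.1] [ 0.483  -0.0297  0.153 ]
side tomato 0.79 [315.6 211. ] [ 0.3601 -0.2131  0.008 ]
side pad 0.39 [278.1 233.1] [ 0.4789 -0.1234  0.    ]
side jaw 0.65 [277.4 233.5] [ 0.481  -0.1217  0.    ]
wrist clamp 0.86 [189.9 161.4] [ 0.4785 -0.1052  0.    ]
wrist grip_mid 0.62 [293.9 216.8] [0.4816 0.0144 0.154 ]
wrist trigger_tip 0.88 [241.1 216.4] [ 0.4847 -0.0282  0.153 ]
wrist tomato 0.87 [ 90.6 235.8] [ 0.602  -0.2685  0.008 ]
wrist pad 0.72 [177.1 159.2] [ 0.4765 -0.1227  0.    ]
wrist jaw 0.74 [176.4 157.7] [ 0.4745 -0.1237  0.    ]
wrist trigger 0.56 [254.5 187.7] [ 0.4801 -0.0187  0.089 ]
tri clamp 3 [ 0.4789 -0.1082 -0.0059]
tri grip_mid 3 [0.4769 0.0088 0.1505]
tri trigger_tip 3 [ 0.4844 -0.0305  0.1548]
tri tomato 3 [ 0.3664 -0.0196  0.2145]
tri pad 3 [ 0.4787 -0.1316 -0.0108]
tri jaw 3 [ 0.4786 -0.1279 -0.0085]
tri trigger 2 [ 0.4849 -0.0256  0.0709]
[ 0.3892 -0.0202  0.3738] [[-0.0738  0.9431  0.3241]
 [ 0.9973  0.0698  0.0241]
 [ 0.0001  0.325  -0.9457]] 297.3186396354542
```

View pics/c.png

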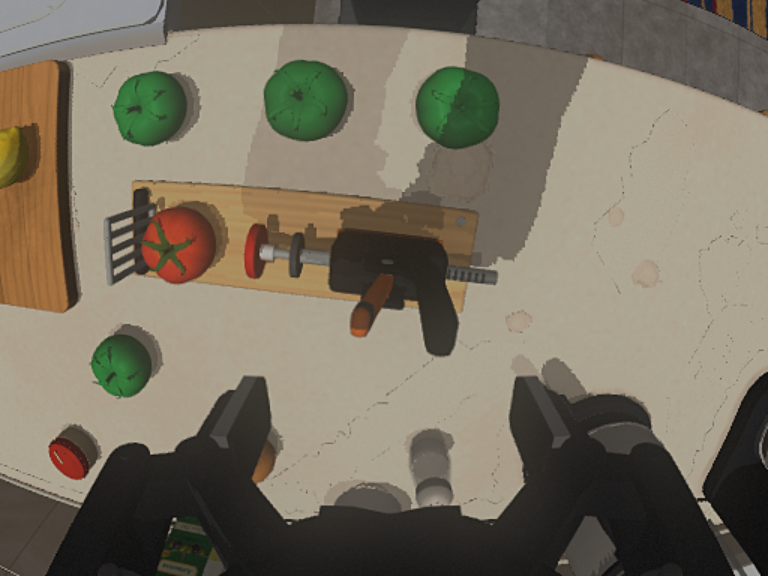

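The wrist view is clear: the grip top is at (440,345), the trigger end at (362,325), the pad at (257,250), the dark plate at (296,253), the red tomato at (178,244) and the base corners at (133,182) and (478,212).

```bash
cat >> h.py <<'E'
from scipy.optimize import least_squares
PT={'clamp':[0,0,0],'grip_mid':[-.117,0,.154],'trigger_tip':[-.075,0,.153],'trigger':[-.086,0,.089]}
def wpt(P,c): # clamp pose -> world
    x,y,a=P; return np.array([x+np.cos(a)*c[0]-np.sin(a)*c[1],y+np.sin(a)*c[0]+np.cos(a)*c[1],c[2]])
E
python3 - <<'E'
from h import *
np.set_printoptions(precision=4,suppress=True)
d=cam('wrist')
for uv in [(133,182),(478,212),(463,308),(440,350),(360,328)]:
    for z in (.008,.168,.16): print(uv,z,atz(d,np.array(uv)/1.5,z)[:2],end=' ')
    print()
obs=[]
for k in range(1):
  for c,w in [('wrist',1),('scene',.7),('side',.7)]:
    dd=d if c=='wrist' else cam(c)
    for n in PT:
        L=spotter.landmark_of(n,c)
        if L: obs.append((dd,n,np.array(L[0]['uv']),w))
e=lambda P: np.concatenate([w*(proj(dd,wpt(P,PT[n]))-uv) for dd,n,uv,w in obs])
r=least_squares(e,[.478,-.108,-1.6],loss='soft_l1',f_scale=1.5); print(r.x,np.degrees(r.x[2])); print(e(r.x).reshape(-1,2))
E
```

```text
(133, 182) 0.008 [ 0.4264 -0.2521] (133, 182) 0.168 [ 0.4101 -0.1507] (133, 182) 0.16 [ 0.411  -0.1558] 
(478, 212) 0.008 [0.4389 0.0577] (478, 212) 0.168 [0.4172 0.0237] (478, 212) 0.16 [0.4183 0.0254] 
(463, 308) 0.008 [0.5251 0.0553] (463, 308) 0.168 [0.4657 0.0223] (463, 308) 0.16 [0.4686 0.0239] 
(440, 350) 0.008 [0.5677 0.0396] (440, 350) 0.168 [0.4896 0.0134] (440, 350) 0.16 [0.4935 0.0147] 
(360, 328) 0.008 [ 0.5509 -0.0347] (360, 328) 0.168 [ 0.4802 -0.0283] (360, 328) 0.16 [ 0.4837 -0.0287] 
[ 0.4788 -0.1045 -1.604 ] -91.90131776399305
[[ 2.5507  0.5583]
 [-1.8911 -0.2684]
 [-0.335  -0.7283]
 [ 0.767  -0.5973]
 [ 1.0845 -0.8464]
 [-0.33   -2.7973]
 [-3.2686  0.0778]
 [-2.0361 -1.1984]
 [ 1.1411 -1.7233]
 [-2.1209  0.0317]
 [-1.493   0.4472]]
```

jog_arm(
  increments=[
    [[0,0,0,0,0,0.0344,0],[-0.031,0.048,0,0,0,0,0],[0,0,0.08,0,0,0,0],[0,0,0,0,0,0,0],[0,0,0,0,0,0,0]],
  ],
  force=25,
)

```text
clock: 5.85
tcp_pos: [0.4824, -0.0022, 0.2111]
orientation: [-0.001, 0.016, 1.0, 0.0]
wrist_force: [1.0, -0.3, -0.0]
finger_gap: 0.0855
grip_force: 0.0
```

```bash
python3 - <<'E'
from h import *
np.set_printoptions(precision=4,suppress=True)
s=env.get_state(); Rt=q2R(s['orientation'])
print(s['tcp_pos'],Rt)
d=cam('wrist'); obs=[]
for n in ['clamp','grip_mid','trigger_tip','trigger']:
    L=spotter.landmark_of(n,'wrist')
    if L: obs.append((d,n,np.array(L[0]['uv']),1)); print(n,L[0]['conf'],L[0]['uv'],atz(d,L[0]['uv'],PT[n][2]))
e=lambda P: np.concatenate([[ (P[2]+1.607)*60],*[w*(proj(dd,wpt(P,PT[n]))-uv) for dd,n,uv,w in obs]])
r=least_squares(e,[.478,-.108,-1.6],loss='soft_l1',f_scale=1.5); P=r.x;print(P,e(P))
c=wpt(P,[-.107,0,.129]); print('center',c,'tool shift /.25',Rt.T@(c-s['tcp_pos'])/.25)
save(d,'d.png')
E
```

```text
[ 0.4824 -0.0022  0.2111] [[-0.9995  0.0318 -0.0012]
 [ 0.0318  0.9995  0.0004]
 [ 0.0012  0.0004 -1.    ]]
clamp 0.78 [178.9, 166.9] [ 0.4785 -0.1028  0.    ]
grip_mid 0.73 [281.3, 216.5] [0.4831 0.0141 0.154 ]
trigger_tip 0.57 [225.2, 216.6] [ 0.4823 -0.0272  0.153 ]
trigger 0.64 [245.3, 187.9] [ 0.4809 -0.0151  0.089 ]
[ 0.4788 -0.1022 -1.608 ] [-0.0607  0.4467  0.1711  0.8371 -0.0132 -0.237  -0.9463 -1.1966  1.1327]
center [0.4827 0.0047 0.129 ] tool shift /.25 [-0.001   0.0274  0.3286]
```

View pics/d.png

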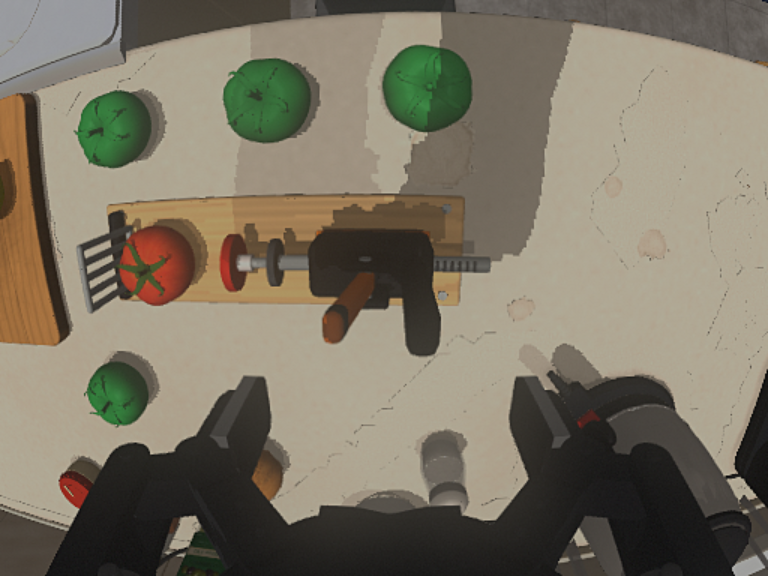

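jog_arm(
  increments=[
    [[0,0,0.11,0,0,0,0],[0,0,0.11,0,0,0,0],[0,0,0.108,0,0,0,0],[0,0,0,0,0,0,0],[-0.001,0.0274,0,0,0,0,0],[0,0,0,0,0,0,0],[0,0,0,0,0,0,0]],
  ],
)

```text
clock: 6.8
tcp_pos: [0.4843, 0.0042, 0.1309]
orientation: [0.001, 0.016, 1.0, -0.0]
wrist_force: [-0.4, 0.2, -0.1]
finger_gap: 0.0853
grip_force: 0.0
```

```bash
python3 - <<'E'
from h import *
np.set_printoptions(precision=4,suppress=True)
s=env.get_state(); print(s['tcp_pos'],s['wrist_force'],s['finger_gap'])
d=cam('wrist'); 
P=[.4788,-.1022,-1.608]
for n in PT:
    L=spotter.landmark_of(n,'wrist'); print(n,proj(d,wpt(P,PT[n])),L[0]['uv'] if L else None)
for n in ['pad','jaw']:
    L=spotter.landmark_of(n,'wrist'); print(n,L and (L[0]['conf'],L[0]['uv']))
for j in (.012,.023,.034): print(j,proj(d,wpt(P,[j,0,0])))
im=d['pixels'][:,:,::-1]
cv2.imwrite('pics/e.png',cv2.resize(im,None,fx=1.5,fy=1.5))
cv2.imwrite('pics/raw0.png',im)
E
```

```text
[0.4843 0.0042 0.1309] [-0.415   0.1834 -0.1166] 0.08531300514772777
clamp [153.2588 184.1926] [150.3, 183.7]
grip_mid [280.3156 278.1001] [278.4, 278.7]
trigger_tip [195.1181 275.5086] [193.1, 274.0]
trigger [228.9982 222.5614] [229.5, 224.3]
pad (0.92, [136.4, 183.6])
jaw (0.78, [133.1, 183.3])
0.012 [142.4589 184.2483]
0.023 [132.8364 184.306 ]
0.034 [123.4881 184.3695]
```

View pics/e.png

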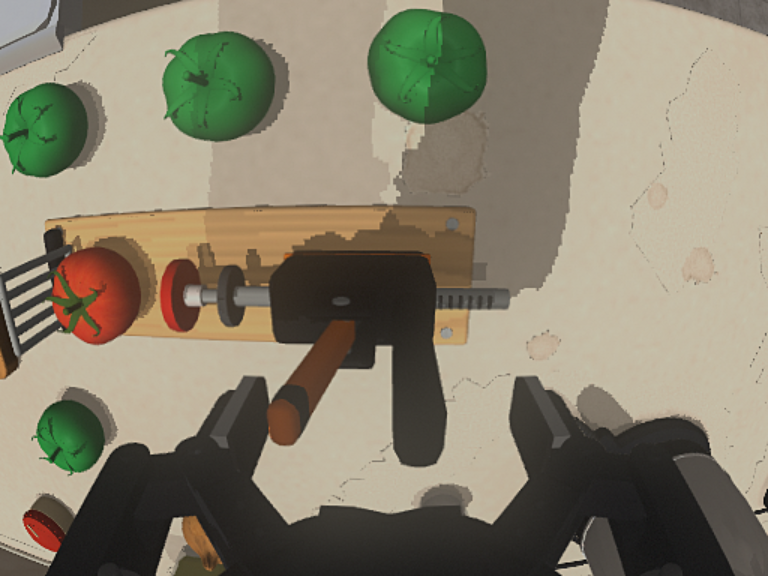

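Fingers straddle the grip and lever: the trigger band is at (290,400), the pad's right edge at ~(199,295), the plate at ~(231,295), and the tomato at (97,295).

```bash
python3 - <<'E'
import cv2,numpy as np
im=cv2.imread('pics/raw0.png')[:,:,::-1].astype(int)
for r in (182,188,206,211):
    print(r,' '.join(f"{u}:{'/'.join(map(str,im[r,u]))}" for u in range(104,186,1) if u<136 or u>140))
E
```

```text
182 104:204/171/111 105:196/164/107 106:195/162/106 107:196/167/109 108:202/180/118 109:151/57/43 110:144/41/32 111:144/50/39 112:144/52/39 113:142/50/37 114:142/51/37 115:141/49/39 116:112/52/40 117:77/50/39 118:79/48/35 119:81/48/36 120:82/50/38 121:81/49/35 122:81/49/37 123:81/51/37 124:81/49/36 125:81/49/37 126:81/51/39 127:80/49/37 128:79/49/37 129:81/50/38 130:79/49/37 131:78/46/35 132:92/64/47 133:114/92/62 134:112/90/63 135:111/87/60 141:110/87/59 142:111/88/61 143:110/87/61 144:109/86/59 145:113/89/60 146:106/85/60 147:65/60/56 148:68/62/54 149:70/62/54 150:70/62/55 151:69/62/54 152:70/61/54 153:63/55/44 154:63/53/44 155:63/52/43 156:62/53/42 157:62/53/42 158:63/55/45 159:61/53/42 160:60/50/42 161:52/46/38 162:96/78/56 163:114/89/61 164:111/87/60 165:111/87/62 166:110/87/61 167:111/88/61 168:111/87/60 169:109/86/58 170:109/86/60 171:109/86/59 172:109/84/58 173:110/87/61 174:109/86/59 175:111/87/61 176:109/87/60 177:109/86/59 178:109/84/58 179:110/87/59 180:115/89/62 181:99/79/55 182:55/45/36 183:51/44/34 184:54/46/37 185:55/45/37
188 104:114/89/61 105:206/161/105 106:200/163
[... 2501 characters left out ...]
01/168/111 134:195/163/108 135:194/161/107 141:192/160/106 142:192/160/106 143:194/161/107 144:196/163/109 145:205/170/110 146:156/133/96 147:77/74/72 148:83/77/73 149:85/79/73 150:86/80/75 151:87/82/76 152:76/70/64 153:62/54/46 154:63/56/46 155:62/54/45 156:63/56/47 157:60/52/44 158:64/56/48 159:61/54/46 160:57/50/43 161:40/37/35 162:207/172/114 163:200/166/110 164:194/161/108 165:192/160/106 166:192/160/106 167:192/160/107 168:192/159/106 169:193/160/106 170:193/160/107 171:194/161/108 172:193/160/107 173:192/160/107 174:193/161/107 175:194/161/107 176:191/160/105 177:193/160/106 178:193/159/105 179:201/166/110 180:168/140/93 181:71/60/46 182:44/39/34 183:53/46/38 184:53/47/38 185:53/46/39
```

jog_arm(
  increments=[
    [[0,0,0,0,0,0,70],[0,0,0,0,0,0,70],[0,0,0,0,0,0,70],[0,0,0,0,0,0,70]],
  ],
)

```text
clock: 7.55
tcp_pos: [0.4833, 0.0035, 0.1296]
orientation: [0.0, 0.017, 1.0, -0.001]
wrist_force: [-0.3, -4.6, 3.5]
finger_gap: 0.0623
grip_force: 2.1
```

```bash
cat >> h.py <<'E'
P0=[.4788,-.1022,-1.608]
def edge_x(d,rows,us,r):
    th=np.linspace(-np.pi,np.pi,361)
    def res(x):
        C=np.array([proj(d,wpt(P0,[x[0],r*np.cos(t),.041+r*np.sin(t)])) for t in th])
        i=np.argmax(C[:,0]); out=[]
        for v,u in zip(rows,us):
            k=[max(C[j,0]+(v-C[j,1])*(C[j+1,0]-C[j,0])/(C[j+1,1]-C[j,1]+1e-12) for j in range(360) if (C[j,1]-v)*(C[j+1,1]-v)<=0)]
            out.append(k[0]-u)
        return np.median(out)
    from scipy.optimize import brentq
    return brentq(lambda x:res([x]),-.09,.1,xtol=1e-4)
def meas(d):
    im=d['pixels'].astype(int); v0=proj(d,wpt(P0,[0,0,.041])); vc=int(round(v0[1]))
    rp,up,rq,uq=[],[],[],[]
    for v in list(range(vc-12,vc-6))+list(range(vc+6,vc+13)):
        row=im[v]; R_,G,B=row[:,0],row[:,1],row[:,2]
        plate=(R_<92)&(R_-B<24)&(np.arange(512)<200)
        pad=(R_<90)&(R_-B>30)&(G<60)
        # rightmost long pad run
        def runs(m):
            e=np.diff(np.r_[0,m.astype(int),0]); return [(a,b) for a,b in zip(np.where(e==1)[0],np.where(e==-1)[0]) if b-a>=7]
        a=[x for x in runs(pad) if x[0]>40 and x[1]<190]
        b=[x for x in runs(plate) if a and x[0]>=a[-1][1]-1 and x[1]-x[0]<26]
        if a and b: rp.append(v);up.append(a[-1][1]-.5+.4);rq.append(v);uq.append(b[0][1]-.5)
    if len(rp)<4: return None
    xp=edge_x(d,rp,up,.022); xq=edge_x(d,rq,uq,.018); return xp,xq,len(rp)
def report():
    s=env.get_state(); d=cam('wrist'); m=meas(d)
    print('t %.2f tcp %s F %s gap %.4f grip %.1f'%(s['clock'],np.round(s['tcp_pos'],4),np.round(s['wrist_force'],1),s['finger_gap'],s['grip_force']))
    if m: print('padback %.1f platback %.1f diff %.1f n %d'%(m[0]*1e3,m[1]*1e3,(m[0]-m[1])*1e3,m[2]),'jaw(free) %.1f'%(m[0]*1e3+8))
    return d,m
E
python3 - <<'E'
from h import *
report()
E
```

```text
t 7.55 tcp [0.4833 0.0035 0.1296] F [-0.3 -4.6  3.5] gap 0.0623 grip 2.1
padback 15.5 platback -17.1 diff 32.6 n 13 jaw(free) 23.5
```

jog_arm(
  increments=[
    [[0,0.01,0,0,0,0,120],[0,0,0,0,0,0,165],[0,0,0,0,0,0,165],[0,0,0,0,0,0,165],[0,0,0,0,0,0,165],[0,0,0,0,0,0,165]],
  ],
)

```text
clock: 8.2
tcp_pos: [0.484, 0.0037, 0.1306]
orientation: [0.001, 0.018, 1.0, -0.003]
wrist_force: [-1.8, -11.5, 8.8]
finger_gap: 0.0346
grip_force: 25.6
```

```bash
python3 - <<'E'
from h import *
report()
E
```

```text
t 8.20 tcp [0.484  0.0037 0.1306] F [ -1.8 -11.5   8.8] gap 0.0346 grip 25.6
padback 24.7 platback -7.5 diff 32.2 n 13 jaw(free) 32.7
```

jog_arm(
  increments=[
    [[0,0,0,0,0,0,0],[0,0,0,0,0,0,0],[0,0,0,0,0,0,0],[0,0,0,0,0,0,0],[0,0,0,0,0,0,0]],
  ],
)

```text
clock: 8.75
tcp_pos: [0.4829, 0.0072, 0.129]
orientation: [-0.0, 0.016, 1.0, 0.001]
wrist_force: [0.5, 1.0, 0.1]
finger_gap: 0.0851
grip_force: 0.0
```

```bash
python3 - <<'E'
from h import *
d,m=report(); save(d,'f.png')
E
```

```text
t 8.75 tcp [0.4829 0.0072 0.129 ] F [0.5 1.  0.1] gap 0.0851 grip 0.0
padback 24.7 platback -7.4 diff 32.1 n 13 jaw(free) 32.7
```

View pics/f.png

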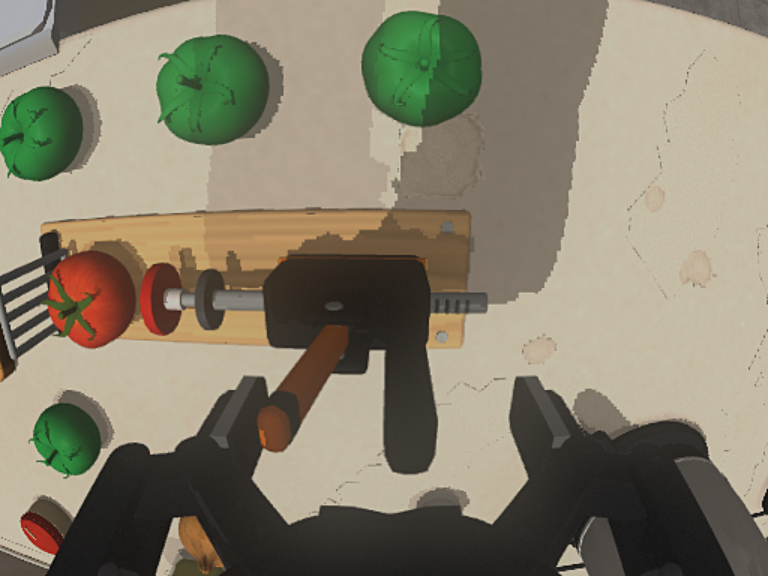

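The stroke worked: the jaw went from 23.5 to 32.7 mm and held on release, and the trigger came back. The pad (160,298) and plate (210,298) are still apart by the free gap, and the tomato is not touched yet. Two more strokes reach about 53 mm at most, short of the 60 mm contact.

jog_arm(
  increments=[
    [[0,0,0,0,0,0,165],[0,0,0,0,0,0,165],[0,0,0,0,0,0,165],[0,0,0,0,0,0,165],[0,0,0,0,0,0,165],[0,0,0,0,0,0,0],[0,0,0,0,0,0,0],[0,0,0,0,0,0,0],[0,0,0,0,0,0,0],[0,0,0,0,0,0,0],[0,0,0,0,0,0,165],[0,0,0,0,0,0,165],[0,0,0,0,0,0,165],[0,0,0,0,0,0,165],[0,0,0,0,0,0,165]],
  ],
)

```text
clock: 10.3
tcp_pos: [0.4843, 0.0037, 0.1308]
orientation: [0.001, 0.018, 1.0, -0.003]
wrist_force: [-2.5, -9.9, 7.0]
finger_gap: 0.035
grip_force: 25.3
```

```bash
python3 - <<'E'
from h import *
report()
E
```

```text
t 10.30 tcp [0.4843 0.0037 0.1308] F [-2.5 -9.9  7. ] gap 0.0350 grip 25.3
padback 47.0 platback 14.7 diff 32.3 n 13 jaw(free) 55.0
```

jog_arm(
  increments=[
    [[0,0,0,0,0,0,0],[0,0,0,0,0,0,0],[0,0,0,0,0,0,0],[0,0,0,0,0,0,0],[0,0,0,0,0,0,0]],
  ],
)

```text
clock: 10.85
tcp_pos: [0.4829, 0.0072, 0.1291]
orientation: [-0.0, 0.016, 1.0, 0.001]
wrist_force: [-0.2, 0.3, 0.6]
finger_gap: 0.0853
grip_force: 0.0
```

```bash
python3 - <<'E'
from h import *
d,m=report(); save(d,'g.png')
E
```

```text
t 10.85 tcp [0.4829 0.0072 0.1291] F [-0.2  0.3  0.6] gap 0.0853 grip 0.0
padback 47.2 platback 14.6 diff 32.5 n 13 jaw(free) 55.2
```

View pics/g.png

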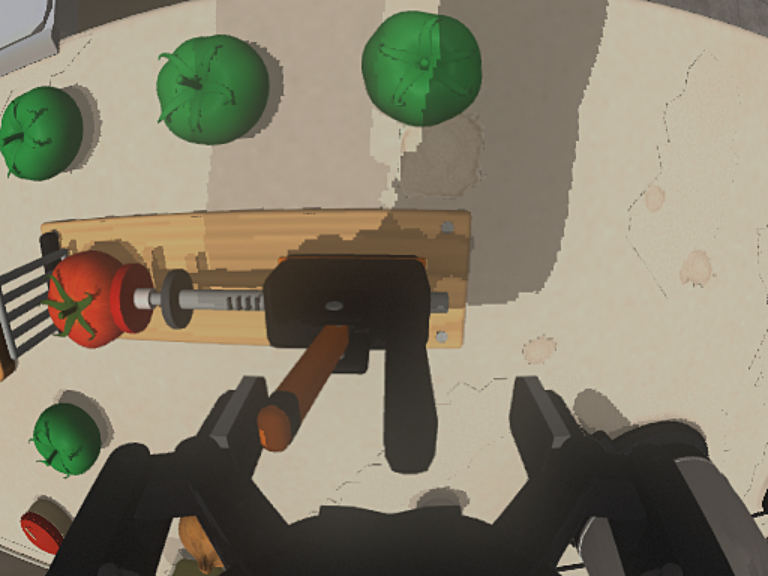

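The jaw stands at 55 mm with the pad (130,298) about to touch the tomato. One more full squeeze can press at most about 8 mm.

jog_arm(
  increments=[
    [[0,0,0,0,0,0,165],[0,0,0,0,0,0,165],[0,0,0,0,0,0,165],[0,0,0,0,0,0,165],[0,0,0,0,0,0,165]],
  ],
)

```text
clock: 11.4
tcp_pos: [0.4843, 0.0037, 0.1308]
orientation: [0.001, 0.018, 1.0, -0.003]
wrist_force: [-1.7, -10.5, 8.1]
finger_gap: 0.0348
grip_force: 25.4
```

```bash
python3 - <<'E'
from h import *
report()
E
```

```text
t 11.40 tcp [0.4843 0.0037 0.1308] F [ -1.7 -10.5   8.1] gap 0.0348 grip 25.4
padback 57.0 platback 25.5 diff 31.5 n 13 jaw(free) 65.0
```

jog_arm(
  increments=[
    [[0,0,0,0,0,0,0],[0,0,0,0,0,0,0],[0,0,0,0,0,0,0],[0,0,0,0,0,0,0],[0,0,0,0,0,0,0]],
  ],
)

```text
clock: 11.95
tcp_pos: [0.483, 0.0072, 0.1291]
orientation: [-0.0, 0.016, 1.0, 0.001]
wrist_force: [1.0, 0.0, -0.8]
finger_gap: 0.0852
grip_force: 0.0
```

```bash
python3 - <<'E'
from h import *
report()
E
```

```text
t 11.95 tcp [0.483  0.0072 0.1291] F [ 1.   0.  -0.8] gap 0.0852 grip 0.0
padback 57.2 platback 25.6 diff 31.5 n 13 jaw(free) 65.2
```

jog_arm(
  increments=[
    [[0,0,0,0,0,0,135],[0,0,0,0,0,0,135],[0,0,0,0,0,0,135],[0,0,0,0,0,0,135],[0,0,0,0,0,0,135]],
  ],
)

```text
clock: 12.5
tcp_pos: [0.4844, 0.0038, 0.1308]
orientation: [0.001, 0.018, 1.0, -0.003]
wrist_force: [-0.3, -11.2, 6.9]
finger_gap: 0.0402
grip_force: 5.6
```

```bash
python3 - <<'E'
from h import *
report()
E
```

```text
t 12.50 tcp [0.4844 0.0038 0.1308] F [ -0.3 -11.2   6.9] gap 0.0402 grip 5.6
padback 61.1 platback 34.7 diff 26.4 n 13 jaw(free) 69.1
```

jog_arm(
  increments=[
    [[0,0,0,0,0,0,165],[0,0,0,0,0,0,165],[0,0,0,0,0,0,165]],
  ],
)

```text
clock: 12.85
tcp_pos: [0.4845, 0.0037, 0.1312]
orientation: [0.002, 0.018, 1.0, -0.003]
wrist_force: [-2.2, -9.5, 9.7]
finger_gap: 0.0349
grip_force: 25.5
```

```bash
python3 - <<'E'
from h import *
d,m=report(); cv2.imwrite('pics/i.png',cv2.resize(d['pixels'][130:250,0:220,::-1],None,fx=3.5,fy=3.5))
E
```

```text
t 12.85 tcp [0.4845 0.0037 0.1312] F [-2.2 -9.5  9.7] gap 0.0349 grip 25.5
padback 62.8 platback 36.1 diff 26.8 n 13 jaw(free) 70.8
```

View pics/i.png

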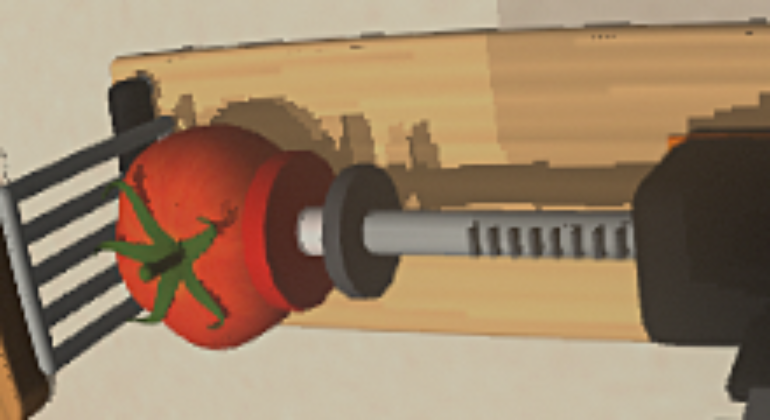

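The tomato is up against the tines, but the plate now hides the pad's right edge, so my gap reading is spoilt. I'll measure the pad from the left edge of its back face (bright rim to dark) instead.

```bash
cat >> h.py <<'E'
def edge_l(d,rows,us,r):
    from scipy.optimize import brentq
    th=np.linspace(-np.pi,np.pi,361)
    def res(x):
        C=np.array([proj(d,wpt(P0,[x,r*np.cos(t),.041+r*np.sin(t)])) for t in th])
        return np.median([min(C[j,0]+(v-C[j,1])*(C[j+1,0]-C[j,0])/(C[j+1,1]-C[j,1]+1e-12) for j in range(360) if (C[j,1]-v)*(C[j+1,1]-v)<=0)-u for v,u in zip(rows,us)])
    return brentq(res,-.09,.1,xtol=1e-4)
def meas2(d):
    im=d['pixels'].astype(int); vc=int(round(proj(d,wpt(P0,[0,0,.041]))[1])); rows,l,pr,pl=[],[],[],[]
    def runs(m,n):
        e=np.diff(np.r_[0,m.astype(int),0]); return [(a,b) for a,b in zip(np.where(e==1)[0],np.where(e==-1)[0]) if b-a>=n]
    for v in list(range(vc-12,vc-5))+list(range(vc+6,vc+13)):
        R_,G,B=im[v].T
        a=[x for x in runs((R_<105)&(R_-B>30)&(G<60),4) if x[0]>40 and x[1]<190]
        b=[x for x in runs((R_<92)&(R_-B<24),6) if a and x[0]>=a[-1][1]-1 and x[1]<200 and x[1]-x[0]<26]
        if a and b: rows.append(v);l.append(a[-1][0]-.5);pr.append(b[0][1]-.5)
    xl=edge_l(d,rows,l,.022); xq=edge_x(d,rows,pr,.018); print('L %.1f Q %.1f diff %.1f n %d'%(xl*1e3,xq*1e3,(xl-xq)*1e3,len(rows)),l,pr)
E
python3 - <<'E'
from h import *
d=cam('wrist'); s=env.get_state(); meas2(d)
M=np.array(d['mount'])
def mk(p,q,im):
    T=np.eye(4);T[:3,:3]=q2R(np.array(q)/np.linalg.norm(q));T[:3,3]=p;A=T@M
    e=dict(d);e['Rw'],e['pw'],e['pixels']=A[:3,:3],A[:3,3],im;return e
r=cv2.imread('pics/raw0.png')[:,:,::-1]; meas2(mk([.4843,.0042,.1309],[.001,.016,1,0],r))
for n in 'fg': meas2(mk([.4829,.0072,.129],[0,.016,1,.001],cv2.resize(cv2.imread(f'pics/{n}.png'),(512,384),interpolation=cv2.INTER_AREA)[:,:,::-1]))
E
```

```text
L 55.8 Q 36.3 diff 19.5 n 14 [np.float64(76.5), np.float64(75.5), np.float64(75.5), np.float64(75.5), np.float64(75.5), np.float64(75.5), np.float64(75.5), np.float64(75.5), np.float64(76.5), np.float64(76.5), np.float64(77.5), np.float64(78.5), np.float64(77.5), np.float64(77.5)] [np.float64(113.5), np.float64(113.5), np.float64(113.5), np.float64(114.5), np.float64(114.5), np.float64(104.5), np.float64(103.5), np.float64(113.5), np.float64(113.5), np.float64(112.5), np.float64(112.5), np.float64(111.5), np.float64(111.5), np.float64(111.5)]
L 12.9 Q -17.6 diff 30.6 n 13 [np.float64(114.5), np.float64(114.5), np.float64(114.5), np.float64(127.5), np.float64(114.5), np.float64(114.5), np.float64(115.5), np.float64(114.5), np.float64(114.5), np.float64(114.5), np.float64(115.5), np.float64(115.5), np.float64(115.5)] [np.float64(162.5), np.float64(162.5), np.float64(162.5), np.float64(162.5), np.float64(162.5), np.float64(158.5), np.float64(162.5), np.float64(162.5), np.float64(162.5), np.float64(162.5), np.float64(161.5), np.float64(161.5), np.float64(161.5)]
L 22.6 Q -7.3 diff 30.0 n
[... 386 characters left out ...]
np.float64(128.5), np.float64(148.5), np.float64(148.5), np.float64(148.5), np.float64(148.5), np.float64(147.5), np.float64(147.5), np.float64(147.5)]
L 44.6 Q 14.7 diff 29.9 n 14 [np.float64(80.5), np.float64(80.5), np.float64(80.5), np.float64(80.5), np.float64(79.5), np.float64(79.5), np.float64(79.5), np.float64(80.5), np.float64(80.5), np.float64(80.5), np.float64(81.5), np.float64(81.5), np.float64(81.5), np.float64(82.5)] [np.float64(127.5), np.float64(127.5), np.float64(127.5), np.float64(127.5), np.float64(129.5), np.float64(119.5), np.float64(119.5), np.float64(127.5), np.float64(127.5), np.float64(127.5), np.float64(126.5), np.float64(126.5), np.float64(126.5), np.float64(125.5)]
```

The pad's spring is compressed by about 10.5 mm (30.0 mm gap free, 19.5 mm now). That is inside the 8.5–14.5 mm window, the trigger is held squeezed and the tomato sits on the tines, so I'm handing in.

```bash
python3 -c "
from workcell import ticket
print(ticket.hand_in())"
```

```text
the job is handed in; nothing more can be done
None
```

I handed the job in with the tomato clamped against the tines, the pad spring compressed about 10.5 mm by my camera measurement (half is 11 mm), and the trigger still held squeezed; the hand-in returned no verdict.

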